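# Load the specimen rod and hold the transfer slide at its mark

## Robot

A 7-joint arm with a two-finger parallel gripper is mounted at the origin on the work surface. World frame = base frame: x ahead of the robot, y to its left, z up, the work surface at z = 0. Lengths are in m, angles in rad, forces in N, time in s.
With the tool pointing down it reaches from about 0.35 to 0.9 m from the base axis. Payload 8.1 kg.
Tool frame: the origin (TCP) lies on the centre line of the jaws, within the pads' length; the fingertips stand 8 mm ahead of it and the grasp point (between the pads) lies 11 mm behind it; z points along the fingers, x is the direction in which the jaws open and shut, and the axes are right-handed (so a half turn about z gives the same grasp; the last joint's range is limited). The gripper opens to 85 mm and grips with 20 to 120 N. Pads are 22 mm wide; open, the fingers measure 114 mm over their backs; the gripper's body (76 mm by 85 mm) begins 54 mm behind the grasp point. The pads swing forward as they close: fully open they stand 13 mm farther back than shut.
Start: joints at [-1.277, 0.434, 0.025, 1.573, -0.012, 1.134, -0.075], TCP at [0.242, 0.576, 0.239] pointing down, gripper open.
Joint ranges: [-2.62, 2.62], [-0.44, 2.09], [-1.27, 1.32], [0.08, 2.57], [-1.32, 4.46], [0.12, 2], [-2.74, 2.74]. Speed limits (rad/s): [2.22, 2.22, 3.01, 3.01, 3.14, 3.14, 3.14].

## Interface

Orientations are given as [roll, pitch, yaw] about the fixed x, y, z axes, in that order (R = Rz(yaw) Ry(pitch) Rx(roll)).
In Python, from cell import robot gives the robot as it stands.
- The arm moves only by the tool send_rows, never from a script. Its arguments are lists of equal length, an entry for each row: "travel": the shift along the tool's x, y, z in m, a list of three; "roll": the turn about the tool's z in degrees; "fingers": the closure, from 0 (fully open) to 1 (shut). A call has 1 to 10 rows; each row is the pose to reach, as a shift and turn from the pose commanded when the call began, along the tool's axes at that moment; what a row does not reach only later rows make up. A row lasts 1/12 s, in which the tool goes at most 41.7 mm and 7.16 degrees, less where a joint would pass 70% of its speed; a pose out of reach is approached as far as the arm can. A call with a gripper value outside its range is refused whole. The fingers move at their own pace and stop on an object; "squeeze" is the grip in N (left out, the last holds). Time passes only in rows, so rows that repeat a pose let the fingers close. It gives the time, the measured TCP pose, the force and the opening at its end, in the units of the state.
- robot.read_state(): the state, without advancing time (a new reading comes with each control period).
- robot.snapshot(name): name is "scene" or "top"; returns the picture (480x640x3 uint8, blue, green, red); there is no depth.
- robot.camera_params(name): a dict with "camera_matrix" (3x3 intrinsics, pixels), "k1" (the pictures are not rectified: a ray, as slopes to the right and down, at radius r is drawn at 1 + k1 r^2 times it, then the intrinsics apply), "pose" (4x4, takes a point from camera to world coordinates). Camera axes: x right, y down, z forward; pixel columns grow to the right and rows downward; lengths in m; the calibration is good to about 2 mm. A picture is of the moment at which its call begins. camera_params takes no time and is no camera call.
- robot.sign_off(): hands the job in, once; it reports no verdict.
The state is a dict: "clock": time; "q": joint angles; "joint_vel": joint speeds; "joint_efforts": joint torques, N m; "eef_pos": TCP position; "eef_rot": TCP orientation; "contact_force": force on the tool from outside, world axes, zero at the start; "moment": the same for the moment, N m; "gripper_width": finger opening in m.
Only numpy, scipy, OpenCV 4.12 (cv2) and the standard library are available. Lean on these libraries where they do the work, as an engineer would, in place of code of your own. Each camera call takes 0.05 s, during which the arm holds its last target. There are 200 camera calls.

## Task

Take the specimen rod with the round barrel and flange out of its leaning rest, stand it upright in the cup of the transfer slide with its flange fully down on the cup's rim while the slide is still home, and let go of it. Then pull the slide out by its knob, against the return spring, until its pointer lines up with the upright fin of the mark, and finish while still gripping the knob and holding it there, the rod still seated. Leave the square-handled driver in its own rest and the other things on the bench where they are.

Things in the scene. Friction and masses are not known exactly. Their poses are not given: they have to be found in the camera images.
- unit: Fixed transfer unit: aluminium base plate 222 x 140 x 14 mm, a white end plate 95 mm high through which the slide's rod comes out, a low plate 60 mm high at the other end, a rail along its -y side. Origin on the bench under the end plate's outer face; -x is the direction of pull (roughly the robot's right), z up. Cup on the +x side of the end plate, knob on the -x side.
- slide: The whole transfer slide (carriage, cup, pointer, rod and knob, moving as one). Its origin is at the unit's origin when home and moves along the unit's -x as the knob is pulled out, 95 mm at most; axes as the unit's. Return spring: about 3.2 N at home plus 0.8 N per 10 mm; it springs back if let go.
- cup_rim (a point): Centre of the mouth of the steel cup that stands upright on the slide's carriage; mouth 106 mm above the bench, outer diameter 29 mm, inner diameter 19 mm, 55 mm deep. z up. It is 205 mm from the knob along the unit's x.
- knob (a point): The slide's pull knob, a black spool on a 10 mm rod, its axis level along the unit's x. This point is its centre, 75 mm above the bench, free space below and beside. Gripping barrel 22 mm in diameter, 34 mm long, between end discs of 28 and 30 mm; with the slide home 22 mm clear from it to the bushing on the end plate. Pull is along its -x; y level across, z up.
- pointer (a point): Tip of the slim steel pointer (4 mm wide) that sticks out 32 mm from the side of the carriage, 46 mm above the bench; it moves with the slide. Axes as the unit's.
- mark: The mark: steel saddle 26 x 20 x 14 mm fixed on the unit's side rail, with an upright fin 6 mm wide along x, its top 66 mm above the bench. Origin at the saddle's underside below the fin's middle; axes as the unit's. The pointer is lined up when its tip has the same x in these axes as this origin; it passes 2 mm beside the fin without touching. It lies 35 to 80 mm from the pointer's home.
- rod: Specimen rod, 106 mm, about 90 g: steel shaft 12 mm in diameter, 52 mm long, chamfered foot; flange disc 30 mm in diameter, 4 mm thick; round black barrel 18 mm in diameter, 50 mm long. Origin at the foot, z along the rod to the barrel's end. At first it stands in a rest's tube at the robot's right, flange on the tube's mouth, leaning 29 degrees towards the robot; draw it out along its axis.
- rod_flange (a point): On the rod's axis at the underside of the flange, 52 mm from the foot.
- rod_grip (a point): On the rod's axis in the barrel, 86 mm from the foot, the place to grip (30 mm above the flange's top).
- rest_a: Fixed leaning rest that holds the specimen rod: dark base 80 x 70 x 12 mm with an aluminium tube of 29 mm outer and 19 mm inner diameter, 60 mm long and 55 mm deep, leaning 29 degrees to its -x. Origin at the base's underside centre.
- rest_b: A second rest, the same as the first, that holds the driver. The two rests swap places.
- driver: Bystander: driver 138 mm long, slim 10 mm shaft without any flange and a square black handle 15 x 15 x 55 mm. Origin at its foot. Stays in its rest.
- jar: Bystander: small lidded jar, 48 mm in diameter, 55 mm high; origin at its underside.
- dish: Bystander: closed flat glass dish, 80 mm in diameter, 14 mm high; origin at its underside.
- tweezers: Bystander: steel tweezers 120 mm long lying flat, along x.
- screwdriver: Bystander: grey screwdriver 160 mm long lying flat, along x.
- can: Bystander: plain metal can, 60 mm in diameter, 90 mm high; origin at its underside.

How it is judged:
By the outcome, as a careful person would: the job done as asked, in the order asked, and still so for the second after the job is handed in, while the arm keeps its last pose, push and grip.
It also fails if it takes over 58 s, if anything falls off the work surface, if the arm or the gripper's body presses on something with over 40 N, if the wrist force passes 120 N, or if a joint passes its speed limit or range.

## Working session

There is one attempt and no reset: what is moved stays moved. The work goes in short steps, Python scripts to look and compute and a tool call to move; the robot and the scene stay as the last step left them, time stands still between calls to the robot, and variables do not carry over. Pictures are saved under pics/ and viewed, about 8 in all and at most 12, crops included, and the job is handed in when it is done.

Besides the shell and the picture viewer there is one more tool, called after "Call:" as name(argument=value, ...) on one line, values as JSON. send_rows: Moves the arm, as the interface text tells. Its arguments: {"type":"object","properties":{"travel":{"type":"array","items":{"type":"array","items":{"type":"number"}}},"roll":{"type":"array","items":{"type":"number"}},"fingers":{"type":"array","items":{"type":"number"}},"squeeze":{"type":"number"}},"required":["travel","roll","fingers"]}

```bash
ls; mkdir -p pics
python3 - <<'E'
from cell import robot
import cv2
s=robot.read_state(); print(s)
for n in("scene","top"):
    cv2.imwrite(f"pics/{n}0.png",robot.snapshot(n)); print(n,robot.camera_params(n))
E
```

```text
pics
{'clock': 0.0, 'q': array([-1.27661086,  0.43521215,  0.0249591 ,  1.5740903 , -0.01156662,
        1.13395933, -0.07508769]), 'joint_vel': array([-6.13875991e-05,  7.38875112e-04,  1.61089738e-04, -1.32881993e-03,
        8.88790543e-04, -2.86447567e-04, -1.04380925e-04]), 'joint_efforts': array([-8.62584220e-04, -6.70470929e+01,  1.02392368e+00, -3.16214168e+01,
        1.53816497e-02,  1.22822926e-02, -1.52307031e-06]), 'eef_pos': array([0.24140386, 0.57598245, 0.23853514]), 'eef_rot': array([3.14142947e+00, 1.51612574e-03, 1.17398004e+00]), 'contact_force': array([-0.89247319, -0.11364481,  0.04960175]), 'moment': array([-0.02007806,  0.03296908,  0.00779836]), 'gripper_width': 0.08531603720358344}
scene {'camera_matrix': array([[566.38347451,   0.        , 319.29081521],
       [  0.        , 566.38347451, 237.09232285],
       [  0.        ,   0.        ,   1.        ]]), 'k1': -0.18203044195872878, 'pose': array([[-0.87322644,  0.27276679, -0.40382405,  0.96105459],
       [ 0.48713387,  0.4660227 , -0.73859558,  0.71903628],
       [-0.01327317, -0.84167756, -0.53981728,  0.67483041],
       [ 0.        ,  0.        ,  0.        ,  1.        ]])}
top {'camera_matrix': array([[518.59681423,   0.        , 322.00036548],
       [  0.        , 518.59681423, 235.67209564],
       [  0.        ,   0.        ,   1.        ]]), 'k1': -0.07662938077107692, 'pose': array([[-0.0178289 , -0.99610443,  0.08636022,  0.44429993],
       [-0.99983898,  0.01758647, -0.00356726, -0.06724743],
       [ 0.00203459, -0.08640992, -0.99625759,  1.3527279 ],
       [ 0.        ,  0.        ,  0.        ,  1.        ]])}
```

View pics/scene0.png

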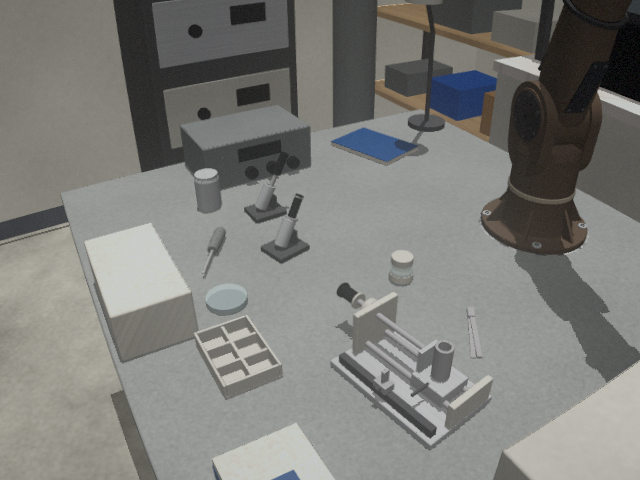

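View pics/top0.png

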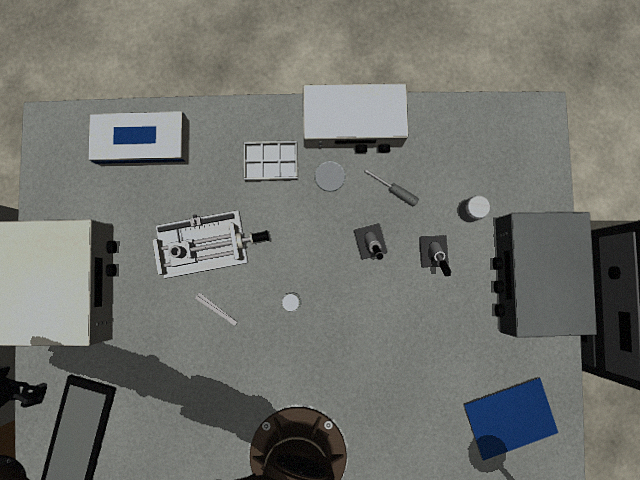

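The scene picture shows two leaning rests (scene ≈(285,235) and (265,200)), with the unit at the lower right and its knob at (348,293). I'll make enlarged crops of both views.

Run:
```python
import cv2,numpy as np
s=cv2.imread("pics/scene0.png");t=cv2.imread("pics/top0.png")
def c(im,x,y,w,h,k): return cv2.resize(im[y:y+h,x:x+w],None,fx=k,fy=k,interpolation=cv2.INTER_CUBIC)
a=np.hstack([c(s,235,145,80,120,5),c(t,345,210,80,120,5)[:, :400]])
# rests: left scene x0=235,y0=145 k5 ; right top x0=345+..., second top rest below
b=c(t,345,210,116,70,5)
A=np.zeros((600,800,3),np.uint8);A[:,:]=0
A[:600,:400]=c(s,235,145,80,120,5);A[:280,400:800]=c(t,350,215,100,70,4)
A[300:600,400:800]=c(t,190,205,100,75,4)
cv2.imwrite("pics/crop1.png",A)
cv2.imwrite("pics/crop2.png",c(s,325,275,170,150,4)[:600,:680])
```

```text
(no output)
```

View pics/crop1.png

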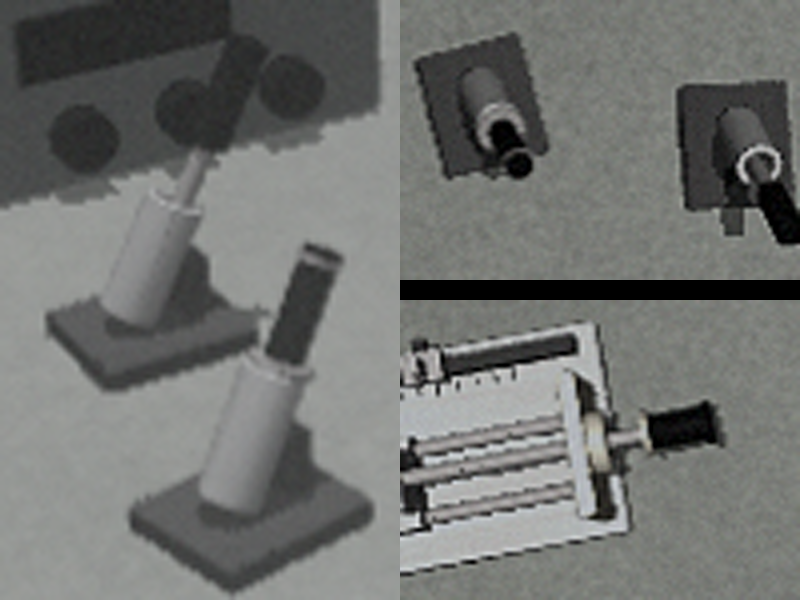

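View pics/crop2.png

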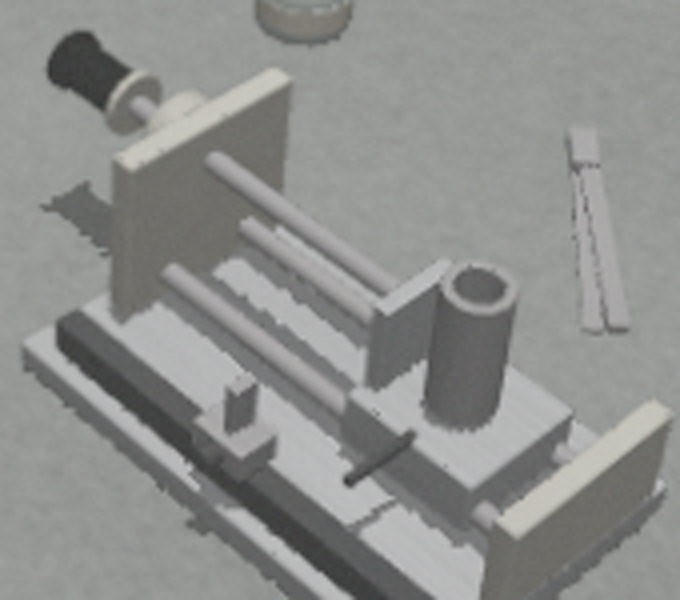

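The specimen rod, with its flange on the tube, is in the nearer rest: scene crop end ≈(323,254) and flange ≈(277,370); top crop end ≈(517,163). The driver is in the other rest. The second crop shows the knob ≈(100,78), cup mouth ≈(480,288), pointer tip ≈(348,482) and fin ≈(240,405). I need one more enlarged look at the unit from the top.

```bash
cat > h.py <<'E'
import numpy as np, cv2
from cell import robot
P={n:robot.camera_params(n) for n in("scene","top")}
def proj(n,X):
    p=P[n]; T=np.linalg.inv(p["pose"]); c=np.asarray(X)@T[:3,:3].T+T[:3,3]
    s=c[...,:2]/c[...,2:]; s=s*(1+p["k1"]*(s**2).sum(-1,keepdims=True))
    K=p["camera_matrix"]; return s*[K[0,0],K[1,1]]+K[:2,2]
def ray(n,uv):
    p=P[n]; K=p["camera_matrix"]; d=(np.asarray(uv,float)-K[:2,2])/[K[0,0],K[1,1]]; s=d.copy()
    for _ in range(20): s=d/(1+p["k1"]*(s@s))
    v=p["pose"][:3,:3]@np.r_[s,1]; return p["pose"][:3,3],v/np.linalg.norm(v)
def at_z(n,uv,z): o,v=ray(n,uv); return o+v*(z-o[2])/v[2]
def tri(us,ut):
    A=np.zeros((3,3));b=np.zeros(3)
    for n,u in(("scene",us),("top",ut)):
        o,v=ray(n,u);M=np.eye(3)-np.outer(v,v);A+=M;b+=M@o
    return np.linalg.solve(A,b)
def crop(im,x,y,w,h,k): return cv2.resize(im[y:y+h,x:x+w],None,fx=k,fy=k,interpolation=cv2.INTER_CUBIC)
def un(x,y,k,u,v): return np.array([x+(u+.5)/k-.5, y+(v+.5)/k-.5])
E
python3 - <<'E'
from h import *
t=cv2.imread("pics/top0.png")
cv2.imwrite("pics/crop3.png",crop(t,148,202,130,80,6))
S=lambda u,v:un(235,145,5,u,v); T=lambda u,v:un(350,215,4,u-400,v); C=lambda u,v:un(325,275,4,u,v)
T2=lambda u,v:un(190,205,4,u-400,v-300)
e=tri(S(323,254),T(517,163)); print("end",e)
f=tri(S(277,368),T(501,125)); print("flange?",f, e-f, np.linalg.norm(e-f))
k=tri(C(100,78),T2(682,427)); print("knob",k)
print("knob at z",at_z("scene",C(100,78),.075),at_z("top",T2(682,427),.075))
print("cup scene",at_z("scene",C(480,288),.106), at_z("top",(179,251),.106))
E
```

```text
end [ 0.50144526 -0.20643124  0.11603032]
flange? [ 0.52712804 -0.20211703  0.07109531] [-0.02568278 -0.00431422  0.04493501] 0.051936240526460294
knob [0.55578606 0.08137533 0.07553806]
knob at z [0.55524019 0.080924   0.075     ] [0.55601666 0.08131945 0.075     ]
cup scene [0.52203801 0.28742667 0.106     ] [0.52125485 0.27495116 0.106     ]
```

View pics/crop3.png

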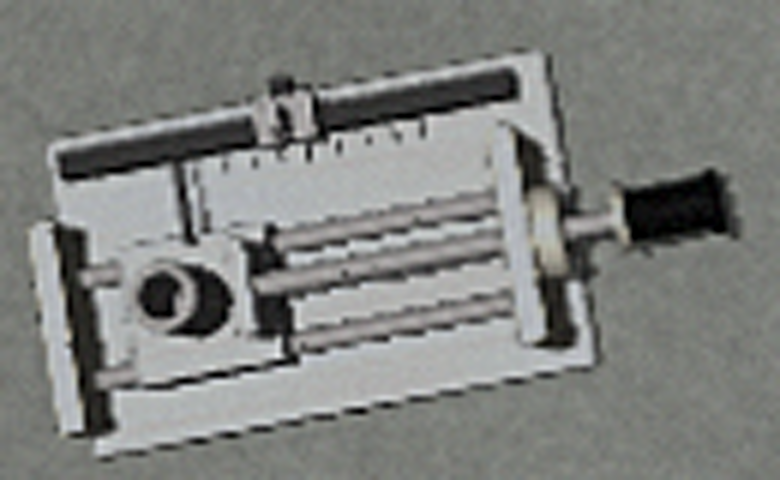

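Top crop: cup ring centre ≈(165,297), knob ≈(675,205), pointer line from (180,165) to (190,240), fin ≈(283,105). The rod triangulation agrees with its known length, tilt and height.

Run:
```python
from h import *
from scipy.optimize import least_squares
C=lambda u,v:un(325,275,4,u,v); T=lambda u,v:un(148,202,6,u,v)
print(at_z("top",T(165,297),.106),at_z("top",T(675,205),.075))
obs=[("scene",C(100,78),-.205,.0,.075),("top",T(675,205),-.205,0,.075),("scene",C(480,288),0,0,.106),("top",T(165,297),0,0,.106)]
def W(p,x,y,z): c,s=np.cos(p[2]),np.sin(p[2]); return np.array([p[0]+c*x-s*y,p[1]+s*x+c*y,z])
f=lambda p:np.concatenate([proj(n,W(p,x,y,z))-u for n,u,x,y,z in obs])
r=least_squares(f,[.52,.28,1.7]);p=r.x;print(p,np.degrees(p[2]),r.fun.round(1)); print("knob",W(p,-.205,0,.075))
c,s=np.cos(p[2]),np.sin(p[2])
loc=lambda X:np.array([c*(X[0]-p[0])+s*(X[1]-p[1]),-s*(X[0]-p[0])+c*(X[1]-p[1])])
print("ptr tip",loc(at_z("scene",C(348,482),.046)),loc(at_z("top",T(179,165),.046)))
print("fin top scene",loc(at_z("scene",C(242,380),.066)),"top",loc(at_z("top",T(280,82),.066)),"end2",loc(at_z("top",T(288,115),.066)))
```

```text
[0.52121031 0.28453967 0.106     ] [0.55757111 0.08141108 0.075     ]
[0.52140225 0.28516547 1.74201465] 99.81008702240875 [ 0.1  0.9 -0.7  0.5 -0.6 -1.1 -0.3 -0.1]
knob [0.55633076 0.083163   0.075     ]
ptr tip [ 0.00109505 -0.06147287] [ 0.00035859 -0.06044871]
fin top scene [-0.04769474 -0.06932928] top [-0.05239825 -0.08383684] end2 [-0.05340928 -0.06949529]
```

Call:
send_rows(travel=[[-0.025, 0.022, 0], [-0.05, 0.044, 0], [-0.075, 0.066, 0], [-0.1, 0.088, 0], [-0.125, 0.11, 0], [-0.15, 0.132, 0], [-0.175, 0.154, 0], [-0.2, 0.176, 0], [-0.225, 0.198, 0], [-0.25, 0.22, 0]], roll=[7, 14, 21, 28, 35, 42, 49, 56, 63, 70], fingers=[0, 0, 0, 0, 0, 0, 0, 0, 0, 0], squeeze=40)

```text
clock: 0.93
eef_pos: [0.3478, 0.2591, 0.2392]
eef_rot: [3.142, 0.0, -0.054]
contact_force: [1.3, -0.7, 0.3]
gripper_width: 0.0854
```

```bash
cat >> h.py <<'E'
def go(x,y,z,yaw):
    "shift in tool axes and roll (deg) from the measured pose to the target TCP pose"
    from scipy.spatial.transform import Rotation as Ro
    s=robot.read_state(); R=Ro.from_euler("xyz",s["eef_rot"]).as_matrix()
    d=R.T@(np.array([x,y,z])-s["eef_pos"]); y0=np.degrees(np.arctan2(R[1,0],R[0,0]))
    print("t",round(s["clock"],2),"pos",s["eef_pos"].round(4),"yaw",y0.round(1),"tilt",np.degrees(np.arccos(-R[2,2])).round(2),"F",s["contact_force"].round(1),"w",round(s["gripper_width"],4))
    print("shift",d.round(4),"roll",round((y0-yaw+180)%360-180,1))
E
python3 -c "
from h import *
go(.511,-.2044,.24,-78)"
```

```text
t 0.93 pos [0.3478 0.2591 0.2392] yaw -3.1 tilt 0.02 F [ 1.3 -0.7  0.3] w 0.0854
shift [ 0.1878  0.4541 -0.0009] roll 74.9
```

Call:
send_rows(travel=[[0.014, 0.034, 0], [0.028, 0.068, 0], [0.042, 0.102, 0], [0.056, 0.136, 0], [0.07, 0.17, 0], [0.084, 0.204, 0], [0.098, 0.238, 0], [0.112, 0.272, 0], [0.126, 0.306, 0], [0.14, 0.34, 0]], roll=[7, 14, 21, 28, 35, 42, 49, 56, 63, 70], fingers=[0, 0, 0, 0, 0, 0, 0, 0, 0, 0])

```text
clock: 1.77
eef_pos: [0.4715, -0.0871, 0.2393]
eef_rot: [-3.141, 0.0, -1.275]
contact_force: [1.4, 1.2, -0.1]
gripper_width: 0.0855
```

```bash
python3 -c "
from h import *
go(.511,-.2044,.18,-78)"
```

```text
t 1.77 pos [ 0.4715 -0.0871  0.2393] yaw -73.1 tilt 0.03 F [ 1.4  1.2 -0.1] w 0.0855
shift [ 0.1237 -0.0036  0.0593] roll 4.9
```

Call:
send_rows(travel=[[0.03, -0.001, 0.0], [0.06, -0.002, 0.015], [0.09, -0.003, 0.03], [0.11, -0.003, 0.045], [0.124, -0.004, 0.059], [0.124, -0.004, 0.059], [0.124, -0.004, 0.059], [0.124, -0.004, 0.059]], roll=[2, 4, 5, 5, 5, 5, 5, 5], fingers=[0, 0, 0, 0, 0, 0, 0, 0])

```text
clock: 2.43
eef_pos: [0.5119, -0.2019, 0.1805]
eef_rot: [3.141, 0.001, -1.356]
contact_force: [0.9, 0.2, -0.1]
gripper_width: 0.0852
```

```bash
python3 -c "
from h import *
go(.511,-.2044,.0875,-78)
s=robot.snapshot('scene')
p=proj('scene',[[.511,-.2044,.0985],[.5015,-.2064,.116],[.527,-.201,.069]]);print(p)
for q in p: cv2.circle(s,tuple(int(v) for v in q.round()),0,(0,0,255),-1)
cv2.imwrite('pics/g1.png',crop(s,235,130,120,110,5))"
```

```text
t 2.43 pos [ 0.5119 -0.2019  0.1805] yaw -77.7 tilt 0.04 F [ 0.9  0.2 -0.1] w 0.0852
shift [0.0023 0.0014 0.093 ] roll 0.3
[[295.60095123 204.33351508]
 [298.94963007 195.40825   ]
 [290.0236682  219.25778688]]
```

View pics/g1.png

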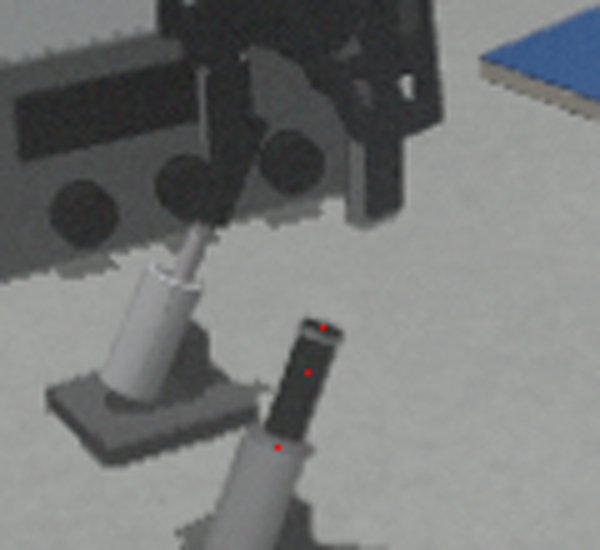

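The dots (predicted end, grip and flange) lie on the rod and the open jaws hang above it. Descending.

Call:
send_rows(travel=[[0.002, 0.001, 0.02], [0.002, 0.001, 0.04], [0.002, 0.001, 0.06], [0.002, 0.001, 0.075], [0.002, 0.001, 0.085], [0.002, 0.001, 0.092], [0.002, 0.001, 0.092]], roll=[0, 0, 0, 0, 0, 0, 0], fingers=[0, 0, 0, 0, 0, 0, 0])

```text
clock: 3.07
eef_pos: [0.5113, -0.204, 0.0879]
eef_rot: [3.141, 0.001, -1.356]
contact_force: [-0.4, 0.2, -0.0]
gripper_width: 0.0852
```

Call:
send_rows(travel=[[0, 0, 0], [0, 0, 0], [0, 0, 0], [0, 0, 0], [0, 0, 0], [0, 0, 0], [0, 0, 0], [0, 0, 0], [0, 0, 0], [0, 0, 0]], roll=[0, 0, 0, 0, 0, 0, 0, 0, 0, 0], fingers=[1, 1, 1, 1, 1, 1, 1, 1, 1, 1], squeeze=40)

```text
clock: 3.9
eef_pos: [0.5117, -0.205, 0.0886]
eef_rot: [-3.141, -0.0, -1.357]
contact_force: [-1.5, 0.8, 6.7]
gripper_width: 0.0166
```

```bash
python3 -c "
from h import *
go(.511-.474*.07,-.2044-.101*.07,.0875+.875*.07,-78)"
```

```text
t 3.9 pos [ 0.5117 -0.205   0.0886] yaw -77.7 tilt 0.03 F [-1.5  0.8  6.7] w 0.0166
shift [-0.0008  0.0344 -0.0601] roll 0.3
```

Call:
send_rows(travel=[[0, 0.0024, -0.0044], [0, 0.0048, -0.0088], [0, 0.0097, -0.0175], [0, 0.0145, -0.0262], [0, 0.0194, -0.035], [0, 0.0242, -0.0437], [0, 0.0291, -0.0525], [0, 0.0339, -0.0612], [0, 0.0388, -0.07], [0, 0.0388, -0.07]], roll=[0, 0, 0, 0, 0, 0, 0, 0, 0, 0], fingers=[1, 1, 1, 1, 1, 1, 1, 1, 1, 1])

```text
clock: 4.73
eef_pos: [0.473, -0.214, 0.1601]
eef_rot: [-3.14, -0.001, -1.358]
contact_force: [0.2, -0.1, -0.9]
gripper_width: 0.017
```

```bash
python3 -c "
from h import *
go(.511-.474*.08,-.2044-.101*.08,.0875+.875*.08,-78)
s=robot.snapshot('scene');t=robot.snapshot('top')
A=np.zeros((600,800,3),np.uint8);A[:,:400]=crop(s,250,120,80,120,5);A[:480,400:]=crop(t,340,215,80,96,5)
cv2.imwrite('pics/g2.png',A)"
```

```text
t 4.73 pos [ 0.473  -0.214   0.1601] yaw -77.8 tilt 0.1 F [ 0.2 -0.1 -0.9] w 0.017
shift [-0.0015 -0.0004  0.0026] roll 0.2
```

View pics/g2.png

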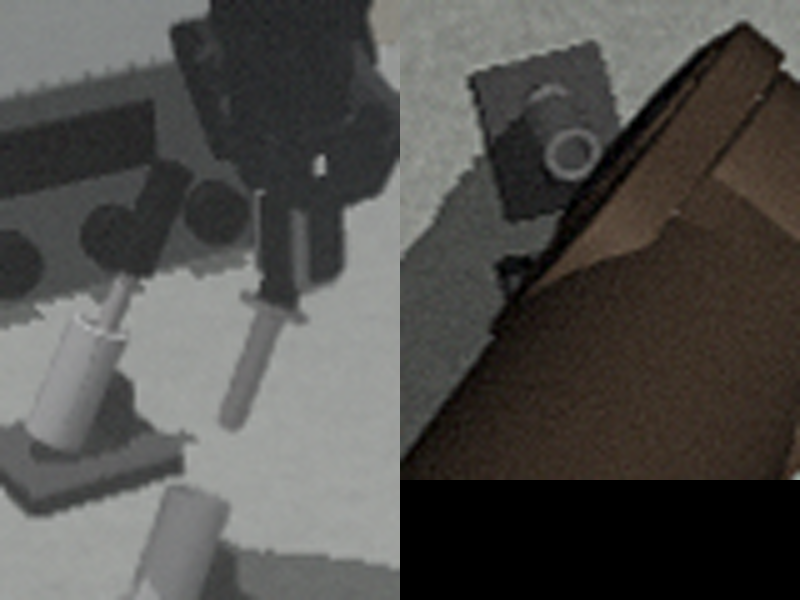

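The rod is out, still leaning in the grip, with its foot at crop (230,430), and the rest is empty. Next I check the foot against its predicted position and plan the transit.

```bash
python3 -c "
from h import *
print(proj('scene',[.5138,-.2053,.096]),un(250,120,5,230,428))
go(.4813,.2783,.205,-80.2)"
```

```text
[294.2468727  205.53630023] [295.6 205.2]
t 4.83 pos [ 0.4737 -0.213   0.1587] yaw -77.7 tilt 0.05 F [-0.2  1.8 -1.2] w 0.0168
shift [-0.4785 -0.1119 -0.0462] roll 2.5
```

Call:
send_rows(travel=[[0, 0, -0.015], [-0.005, 0, -0.035], [-0.02, -0.005, -0.046], [-0.045, -0.0105, -0.046], [-0.07, -0.0164, -0.046], [-0.1, -0.0234, -0.046], [-0.13, -0.0304, -0.046], [-0.16, -0.0374, -0.046], [-0.19, -0.0444, -0.046], [-0.22, -0.0514, -0.046]], roll=[0, 0, 0.5, 1, 1, 1, 1, 1, 1, 1], fingers=[1, 1, 1, 1, 1, 1, 1, 1, 1, 1])

```text
clock: 5.67
eef_pos: [0.4768, 0.0146, 0.2039]
eef_rot: [3.141, -0.0, -1.374]
contact_force: [0.8, 0.2, -1.0]
gripper_width: 0.017
```

Call:
send_rows(travel=[[-0.03, -0.007, 0], [-0.06, -0.014, 0], [-0.09, -0.021, 0], [-0.12, -0.028, 0], [-0.15, -0.035, 0], [-0.18, -0.042, 0], [-0.21, -0.049, 0], [-0.235, -0.0545, 0], [-0.25, -0.0575, 0], [-0.257, -0.0595, 0]], roll=[0, 0, 0.5, 1, 1.5, 1.5, 1.5, 1.5, 1.5, 1.5], fingers=[1, 1, 1, 1, 1, 1, 1, 1, 1, 1])

```text
clock: 6.5
eef_pos: [0.4845, 0.2791, 0.2035]
eef_rot: [3.141, -0.0, -1.397]
contact_force: [-0.3, -0.7, -1.7]
gripper_width: 0.0168
```

Call:
send_rows(travel=[[0, 0, 0], [0, 0, 0]], roll=[0, 0], fingers=[1, 1])

```text
clock: 6.67
eef_pos: [0.4855, 0.2749, 0.2041]
eef_rot: [3.141, -0.001, -1.402]
contact_force: [-0.5, -1.0, -1.0]
gripper_width: 0.0169
```

```bash
python3 -c "
from h import *
go(.4813,.2783,.176,-80.2)
s=robot.snapshot('scene')
e=robot.read_state()['eef_pos'];u=np.array([-.985,-.17,0])
f=e+[0,0,.011]-.086*(.485*u+np.array([0,0,.875]));print('foot',f,proj('scene',f),'cup px',proj('scene',[.5214,.2852,.106]))
cv2.imwrite('pics/g3.png',crop(s,380,250,130,110,6)[:600])"
```

```text
t 6.67 pos [0.4855 0.2749 0.2041] yaw -80.3 tilt 0.07 F [-0.5 -1.  -1. ] w 0.0169
shift [-0.0041  0.0035  0.0281] roll -0.1
foot [0.52664069 0.28146395 0.14001568] [442.25206533 327.72814947] cup px [443.99377147 345.55368079]
```

View pics/g3.png

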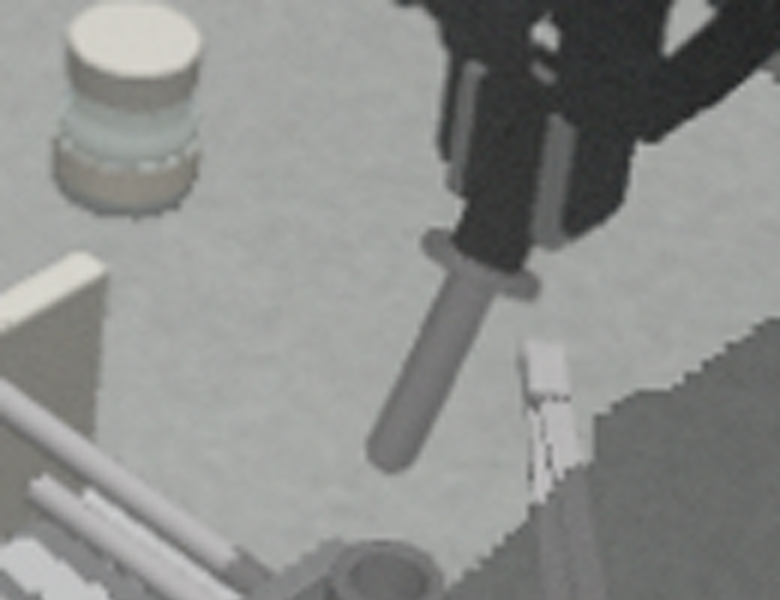

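```bash
python3 -c "
from h import *
from scipy.optimize import least_squares
G=np.array([.4855,.2749,.2151]);ob=np.array([un(380,250,6,391,456),un(380,250,6,479,269)])
def P2(p):
    u=np.array([np.cos(p[1]),np.sin(p[1]),0]);a=np.sin(p[0])*u+np.array([0,0,np.cos(p[0])])
    return np.array([G-(.086+p[2])*a,G-(.034+p[2])*a])
r=least_squares(lambda p:np.r_[(proj('scene',P2(p))-ob).ravel(),2*(p[1]-np.radians(189.8))/.05,(p[2])/.002],[.5,3.31,0])
print(np.degrees(r.x[:2]),r.x[2],r.fun.round(2),P2(r.x))"
```

```text
[ 25.33850299 189.29721366] -0.0018680970286960015 [ 0.16  0.98 -0.11 -0.18 -0.35 -0.93] [[0.52103255 0.2807169  0.13906199]
 [0.4990707  0.27712161 0.18605934]]
```

Call:
send_rows(travel=[[-0.0045, -0.0018, 0.005], [-0.0045, -0.0018, 0.012], [-0.0045, -0.0018, 0.02], [-0.0045, -0.0018, 0.025], [-0.0045, -0.0018, 0.028], [-0.0045, -0.0018, 0.028]], roll=[0, 0, 0, 0, 0, 0], fingers=[1, 1, 1, 1, 1, 1])

```text
clock: 7.22
eef_pos: [0.4858, 0.2807, 0.1753]
eef_rot: [3.14, -0.001, -1.401]
contact_force: [-0.1, -0.5, -0.9]
gripper_width: 0.0169
```

```bash
python3 -c "
from h import *
go(.4865,.2796,.168,-80.2)
s=robot.snapshot('scene')
cv2.imwrite('pics/g4.png',crop(s,400,290,90,90,6))"
```

```text
t 7.22 pos [0.4858 0.2807 0.1753] yaw -80.3 tilt 0.09 F [-0.1 -0.5 -0.9] w 0.0169
shift [ 0.0012 -0.0005  0.0073] roll -0.1
```

View pics/g4.png

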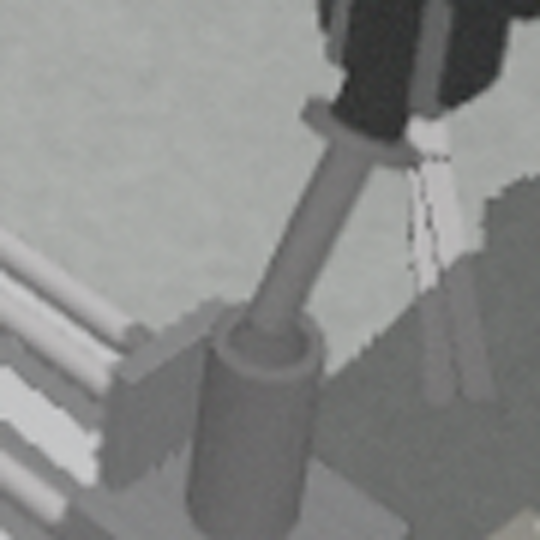

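The foot hangs at crop (272,333), just above the middle of the mouth (268,343). I'll lower it in with a light grip, watching the force.

Call:
send_rows(travel=[[0.001, 0, 0.002], [0.001, 0, 0.004], [0.001, 0, 0.006], [0.001, 0, 0.008], [0.001, 0, 0.0095], [0.001, 0, 0.0095]], roll=[0, 0, 0, 0, 0, 0], fingers=[1, 1, 1, 1, 1, 1], squeeze=30)

```text
clock: 7.77
eef_pos: [0.4863, 0.2802, 0.1665]
eef_rot: [3.141, -0.0, -1.4]
contact_force: [-0.0, -0.2, -1.0]
gripper_width: 0.0168
```

Call:
send_rows(travel=[[0, -0.0025, -0.001], [0, -0.005, -0.002], [0, -0.0075, -0.0025], [0, -0.01, -0.003], [0, -0.0125, -0.003], [0, -0.015, -0.003], [0, -0.0175, -0.003], [0, -0.02, -0.003], [0, -0.02, -0.003]], roll=[0, 0, 0, 0, 0, 0, 0, 0, 0], fingers=[1, 1, 1, 1, 1, 1, 1, 1, 1], squeeze=20)

```text
clock: 8.52
eef_pos: [0.5054, 0.2835, 0.1696]
eef_rot: [3.139, -0.0, -1.4]
contact_force: [-5.0, -1.2, 0.2]
gripper_width: 0.0168
```

```bash
python3 -c "
from h import *
go(.521,.285,.18,-80.2)
s=robot.snapshot('scene')
cv2.imwrite('pics/g5.png',crop(s,400,260,100,120,5))"
```

```text
t 8.52 pos [0.5054 0.2835 0.1696] yaw -80.2 tilt 0.13 F [-5.  -1.2  0.2] w 0.0168
shift [ 0.0012 -0.0156 -0.0104] roll -0.0
```

View pics/g5.png

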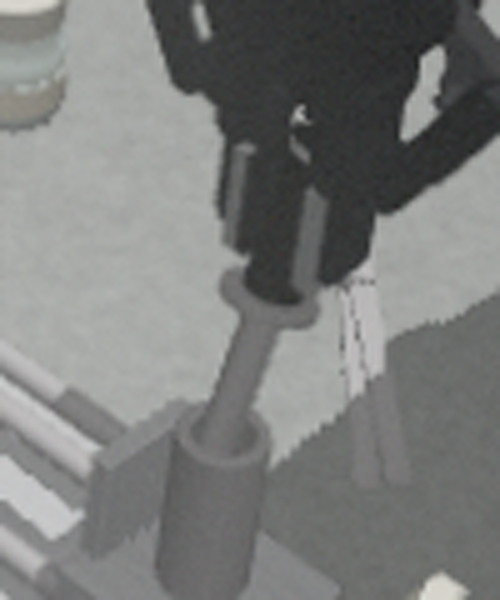

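The shaft is inside the mouth and the rod is swinging upright, with about 5 N of side force. I'll continue the swing.

Call:
send_rows(travel=[[0, -0.0025, -0.0005], [0, -0.005, -0.001], [0, -0.0075, -0.001], [0, -0.01, -0.001], [0, -0.0125, 0], [0, -0.015, 0.001], [0, -0.0175, 0.002], [0, -0.0195, 0.004], [0, -0.0195, 0.006], [0, -0.0195, 0.008]], roll=[0, 0, 0, 0, 0, 0, 0, 0, 0, 0], fingers=[1, 1, 1, 1, 1, 1, 1, 1, 1, 1])

```text
clock: 9.4
eef_pos: [0.5251, 0.2869, 0.1617]
eef_rot: [3.141, 0.0, -1.4]
contact_force: [-5.7, -0.5, 0.4]
gripper_width: 0.0169
```

```bash
python3 -c "
from h import *
go(.5214,.2852,.129,-80.2)
s=robot.snapshot('scene')
cv2.imwrite('pics/g6.png',crop(s,400,260,100,120,5))"
```

```text
t 9.4 pos [0.5251 0.2869 0.1617] yaw -80.2 tilt 0.03 F [-5.7 -0.5  0.4] w 0.0169
shift [0.001  0.004  0.0327] roll -0.0
```

View pics/g6.png

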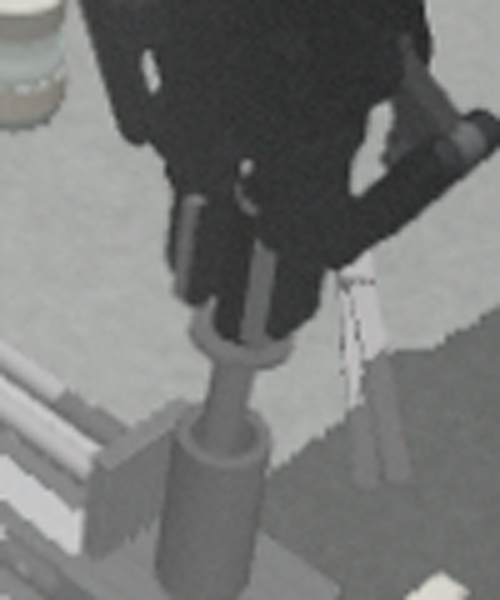

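The rod is nearly upright, leaning about 5°, with the foot about 20 mm in. I'll straighten it a little more while lowering, then recentre.

Call:
send_rows(travel=[[0, -0.0015, 0.002], [0, -0.003, 0.004], [0, -0.0035, 0.007], [0, -0.0025, 0.01], [0, -0.001, 0.013], [0, 0.001, 0.016], [0, 0.002, 0.019], [0, 0.003, 0.022], [0, 0.0035, 0.025], [0, 0.0035, 0.025]], roll=[0, 0, 0, 0, 0, 0, 0, 0, 0, 0], fingers=[1, 1, 1, 1, 1, 1, 1, 1, 1, 1])

```text
clock: 10.28
eef_pos: [0.5229, 0.2865, 0.1368]
eef_rot: [-3.139, 0.0, -1.401]
contact_force: [4.9, 1.6, -3.0]
gripper_width: 0.0169
```

Call:
send_rows(travel=[[0, -0.001, 0.002], [0, -0.0015, 0.004], [0, -0.0015, 0.006], [0, -0.0015, 0.008], [0, -0.0015, 0.008]], roll=[0, 0, 0, 0, 0], fingers=[1, 1, 1, 1, 1])

```text
clock: 10.7
eef_pos: [0.5236, 0.2866, 0.1285]
eef_rot: [-3.141, -0.0, -1.4]
contact_force: [3.4, 1.0, -2.0]
gripper_width: 0.0171
```

```bash
python3 -c "
from h import *
go(.5214,.2852,.127,-80.2)
s=robot.snapshot('scene')
cv2.imwrite('pics/g7.png',crop(s,400,260,100,120,5))"
```

```text
t 10.7 pos [0.5236 0.2866 0.1285] yaw -80.2 tilt 0.03 F [ 3.4  1.  -2. ] w 0.0171
shift [0.001  0.0024 0.0015] roll -0.0
```

Call:
send_rows(travel=[[0, 0, 0], [0, 0, 0], [0, 0, 0], [0, 0, 0], [0, 0, 0], [0, 0, 0], [0, 0, 0]], roll=[0, 0, 0, 0, 0, 0, 0], fingers=[0, 0, 0, 0, 0, 0, 0])

```text
clock: 11.33
eef_pos: [0.5233, 0.2866, 0.1288]
eef_rot: [3.142, 0.0, -1.4]
contact_force: [0.1, -0.8, 0.1]
gripper_width: 0.0856
```

Call:
send_rows(travel=[[0, 0, -0.01], [0, 0, -0.025], [0, 0, -0.045], [0, 0, -0.065], [0, 0, -0.085], [0, 0, -0.085]], roll=[0, 0, 0, 0, 0, 0], fingers=[0, 0, 0, 0, 0, 0])

```text
clock: 11.83
eef_pos: [0.5255, 0.287, 0.2184]
eef_rot: [-3.136, 0.002, -1.401]
contact_force: [1.1, 1.0, 0.8]
gripper_width: 0.0851
```

```bash
python3 -c "
from h import *
go(.556,.083,.064,9.8)
s=robot.snapshot('scene')
print(proj('scene',[[.5214,.2852,.106],[.5214,.2852,.160]]))
cv2.imwrite('pics/g7.png',crop(s,325,270,190,150,4))"
```

```text
t 11.83 pos [0.5255 0.287  0.2184] yaw -80.3 tilt 0.35 F [1.1 1.  0.8] w 0.0851
shift [0.2066 0.0053 0.1539] roll -90.1
[[443.99377147 345.55368079]
 [448.49592999 317.18733513]]
```

View pics/g7.png

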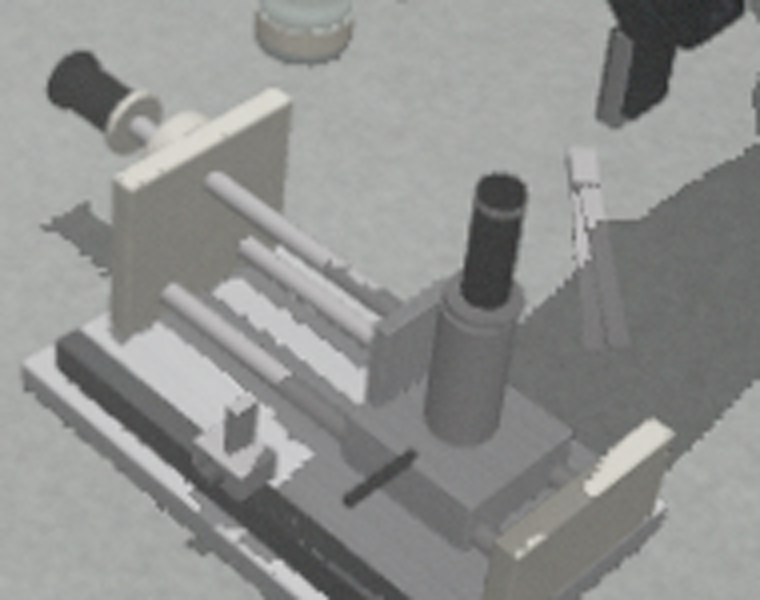

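The rod stands upright with its flange on the rim: barrel end at crop (500,185) against a predicted (494,189). That was view 12, so from here I measure numerically only, starting with the mark's pixels.

Run:
```python
from h import *
s=cv2.imread("pics/scene0.png",0);t=cv2.imread("pics/top0.png",0)
print("scene cols 370-398");
for r in range(363,396): print(r,*(f"{v//4:2d}" for v in s[r,370:399]))
print("top cols 184-208")
for r in range(210,232): print(r,*(f"{v//4:2d}" for v in t[r,184:209]))
```

```text
scene cols 370-398
363 44 45 45 45 45 45 45 45 45 45 44 44 32 30 30 30 29 29 24 24 30 34 37 39 42 43 42 40 35
364 44 45 45 45 45 45 45 45 45 45 45 46 45 31 30 30 29 29 29 27 23 28 33 36 39 41 42 42 42
365 44 45 44 45 45 46 46 46 45 45 45 45 46 45 30 30 29 30 29 29 25 24 27 31 35 39 40 42 42
366 45 44 45 45 45 45 45 45 46 45 45 45 45 45 46 30 30 29 30 29 29 29 24 25 30 34 37 40 42
367 45 45 44 45 45 45 45 45 45 46 45 45 45 45 46 45 31 31 30 30 29 30 28 25 24 29 33 37 39
368 45 45 45 45 45 45 46 45 45 45 45 45 46 45 45 45 42 43 31 30 30 30 29 29 27 25 28 32 35
369 45 45 45 45 45 44 45 45 45 45 45 46 45 45 37 42 42 42 41 30 30 30 30 29 29 26 25 27 31
370 44 45 45 45 45 45 45 45 45 45 45 45 45 43 42 42 42 41 39 35 33 30 29 30 29 29 29 26 26
371 45 44 45 45 45 45 45 45 45 45 45 40 41 42 42 42 41 37 24 32 44 35 35 29 30 30 30 28 26
372 43 45 45 45 45 45 46 45 45 45 45 34 32 40 41 39 30 23 24 33 45 46 44 35 29 30 30 30 29
373 28 42 44 44 45 45 45 45 45 45 45 33 24 29 37 24 23 23 25 35 45 45 45 44 36 30 30 30 30
374 23 28 38 43 44 44 45 45 45 45 44 33 23 23 24 23 23 22 26 38 46 45 45 46 44 3
[... 2976 characters left out ...]
11 11 10 10 23 40 39 24 19  4 11 40 40 42 35  3  6  1  0  6 16 16 31
224 12 13 12 13 14 11 15 39 40 30 13 20 20 46 43 32 22  2 12 45 45 44 45 43 45
225 13 13 14 13 13 10  6 41 44 36 22 10  4 15 19 12 15 19 19 50 26 46 44 45 44
226  8  4  2  1  0  4 14 22 19 15 12 12 43 43 45 12 45 43 42 46 12 45 43 44 44
227 15 16 28 42 43 44 45 44 43 44 21 42 46 45 48  4 48 45 43 46 28 45 45 44 44
228 45 35 44 46 47 47 27 44 45 48 31 34 45 45 46 15 46 45 44 45 43 44 44 43 43
229 47 23 41 45 45 45 21 42 44 45 44 43 45 45 45 40 44 44 43 43 43 42 42 43 42
230 45 31 42 44 45 44 42 44 44 43 44 43 44 43 44 43 44 43 44 44 44 45 44 43 44
231 44 43 44 44 44 44 44 44 44 44 44 45 44 43 45 44 43 44 45 44 44 44 45 44 44
```

Run:
```python
from h import *
from scipy.optimize import least_squares
p=np.array([.52140225,.28516547,1.74201465]);c,s=np.cos(p[2]),np.sin(p[2])
W=lambda x,y,z:np.array([p[0]+c*x-s*y,p[1]+s*x+c*y,z])
# q: x, y saddle centre, zs, fin y-centre, fin depth
def model(q):
    x,y,zs,fy,w=q;f=.066
    return ([("scene",W(x+a*.003,fy+b*w/2,f)) for a,b in((-1,-1),(-1,1),(1,1),(1,-1))]+
      [("scene",W(x-.013,y-.01,zs)),("scene",W(x+.013,y-.01,zs)),("scene",W(x+.013,y+.01,zs)),("top",W(x,y,zs))])
ob=np.array([(381,371.0),(386.7,367.6),(388.7,370.1),(384.2,373.6),(373.7,379.6),(385,389.3),(393.4,383.2),(195.,221.3)])
fun=lambda q:(np.array([proj(n,X) for n,X in model(q)])-ob).ravel()
for sel in (slice(None),slice(0,14)):
    r=least_squares(lambda q:fun(q)[sel],[-.05,-.07,.05,-.07,.01]);print(r.x.round(4));print(fun(r.x).reshape(-1,2).round(1).tolist())
q=r.x; z=.046
loc=lambda X:np.array([c*(X[0]-p[0])+s*(X[1]-p[1]),-s*(X[0]-p[0])+c*(X[1]-p[1])])
print("saddle centre from top only",loc(at_z("top",(195.,221.3),.047)))
g=cv2.imread("pics/scene0.png",0)
print("ptr scene cols 405-432")
for r in range(380,402): print(r,*(f"{v//4:2d}" for v in g[r,405:433]))
g=cv2.imread("pics/top0.png",0)
print("ptr top cols 172-186")
for r in range(224,244): print(r,*(f"{v//4:2d}" for v in g[r,172:187]))
```

```text
[-0.0464 -0.0719  0.0438 -0.0706  0.0105]
[[0.1, 0.1], [-0.4, 0.1], [0.4, -0.2], [-0.2, -0.3], [-0.9, 0.0], [-0.1, 0.2], [1.1, -0.2], [-0.2, 0.0]]
[-0.0463 -0.072   0.044  -0.0706  0.0105]
[[0.1, 0.1], [-0.4, 0.1], [0.4, -0.1], [-0.2, -0.2], [-0.9, 0.0], [-0.1, 0.2], [1.1, -0.2], [-0.2, 0.0]]
saddle centre from top only [-0.04756006 -0.07142361]
ptr scene cols 405-432
380 30 29 30 29 27 24 25 25 25 25 25 24 25 25 25 36 42 45 46 46 45 45 45 46 45 46 42 33
381 30 30 30 30 30 25 24 24 25 25 24 24 25 25 24 25 33 41 45 46 46 45 43 44 45 46 46 42
382 37 30 30 31 30 25 24 24 25 25 24 25 24 25 25 26 24 30 39 43 45 41 32 37 43 45 45 46
383 46 36 30 30 30 26 24 24 23 25 25 24 25 24 25 25 24 25 28 37 37 24 22 26 38 45 45 46
384 45 46 46 35 30 27 25 24 23 23 24 24 25 25 24 25 25 25 25 23 22 22 21 27 40 45 45 45
385 46 45 46 47 35 30 27 24 24 24 24 24 24 25 24 24 24 24 23 23 22 20 21 37 46 46 46 45
386 46 45 45 46 46 34 30 27 24 24 24 24 24 24 24 24 24 23 22 21 21 18 23 35 43 45 46 46
387 46 46 46 45 45 32 30 30 28 25 24 24 25 24 25 24 22 23 21 18 18 21 24 29 36 42 45 46
388 46 46 46 46 37 30 30 
[... 1507 characters left out ...]
46 47 47 23 41
230 45 43 43 46 36 15 18 44 27 39 46 45 45 31 42
231 47 46 46 47 37 17 17 43 23 37 45 45 44 43 44
232 45 44 44 44 41 20 12 41 30 39 46 44 45 44 44
233 44 44 45 45 47 27  3 39 46 31 41 45 45 45 44
234 45 44 44 44 48 28  0 41 50 29 40 44 44 44 44
235 44 44 44 44 47 31  7 29 47 29 40 45 45 44 45
236 43 44 44 46 47 36 15 17 44 30 41 46 45 45 44
237 43 45 44 45 45 36 16 17 43 31 22 42 46 44 44
238 44 45 43 44 46 41 21 11 44 31 19 42 45 45 44
239 43 44 44 45 46 47 27  3 41 33 20 41 45 46 34
240 45 44 45 45 45 50 29  1 42 27 12 32 40 35 42
241 45 44 45 38 28 33 23  3 20 42 45 45 45 44 33
242 33 38 42 43 44 46 33 15 11 39 46 44 43 43 43
243 43 44 44 46 44 46 46 43 44 45 44 45 44 42 44
```

Call:
send_rows(travel=[[0.01, 0, 0], [0.03, 0.001, 0], [0.05, 0.002, 0], [0.075, 0.002, 0], [0.1, 0.003, 0], [0.125, 0.003, 0], [0.15, 0.004, 0], [0.175, 0.004, 0], [0.195, 0.005, 0], [0.2066, 0.0053, 0]], roll=[-7, -14, -21, -28, -35, -42, -49, -56, -63, -70], fingers=[0, 0, 0, 0, 0, 0, 0, 0, 0, 0])

```text
clock: 12.72
eef_pos: [0.553, 0.0788, 0.2136]
eef_rot: [3.14, 0.0, -0.176]
contact_force: [0.2, -0.1, -0.1]
gripper_width: 0.0853
```

Call:
send_rows(travel=[[0, 0, 0], [0, 0, 0], [0, 0, 0], [0, 0, 0], [0, 0, 0]], roll=[-7, -14, -20, -20, -20], fingers=[0, 0, 0, 0, 0])

```text
clock: 13.13
eef_pos: [0.5529, 0.0818, 0.2135]
eef_rot: [-3.141, 0.001, 0.167]
contact_force: [-0.7, 0.1, -0.6]
gripper_width: 0.085
```

```bash
python3 -c "
from h import *
go(.5563,.0832,.064,9.8)"
```

```text
t 13.13 pos [0.5529 0.0818 0.2135] yaw 9.6 tilt 0.04 F [-0.7  0.1 -0.6] w 0.085
shift [ 0.0037 -0.0007  0.1495] roll -0.2
```

Call:
send_rows(travel=[[0.0035, -0.001, 0.03], [0.0035, -0.001, 0.06], [0.0035, -0.001, 0.085], [0.0035, -0.001, 0.105], [0.0035, -0.001, 0.12], [0.0035, -0.001, 0.135], [0.0035, -0.001, 0.145], [0.0035, -0.001, 0.149], [0.0035, -0.001, 0.149]], roll=[0, 0, 0, 0, 0, 0, 0, 0, 0], fingers=[0, 0, 0, 0, 0, 0, 0, 0, 0])

```text
clock: 13.88
eef_pos: [0.5559, 0.0836, 0.0641]
eef_rot: [3.141, 0.002, 0.169]
contact_force: [0.5, 0.9, 0.4]
gripper_width: 0.0853
```

Call:
send_rows(travel=[[0, 0, 0], [0, 0, 0], [0, 0, 0], [0, 0, 0], [0, 0, 0], [0, 0, 0], [0, 0, 0], [0, 0, 0], [0, 0, 0], [0, 0, 0]], roll=[0, 0, 0, 0, 0, 0, 0, 0, 0, 0], fingers=[1, 1, 1, 1, 1, 1, 1, 1, 1, 1], squeeze=60)

```text
clock: 14.72
eef_pos: [0.556, 0.0836, 0.0655]
eef_rot: [-3.141, 0.001, 0.17]
contact_force: [-2.7, -0.1, 8.6]
gripper_width: 0.0203
```

```bash
python3 -c "
from h import *
go(.5563,.0832,.064,9.8)
s=robot.snapshot('scene');cv2.imwrite('pics/h0.png',s)"
```

```text
t 14.72 pos [0.556  0.0836 0.0655] yaw 9.7 tilt 0.04 F [-2.7 -0.1  8.6] w 0.0203
shift [0.0002 0.0005 0.0015] roll -0.1
```

The knob is gripped. I'll pull gently to 44 mm, then measure.

Call:
send_rows(travel=[[0, 0.001, 0], [0, 0.003, 0], [0, 0.006, 0], [0, 0.009, 0], [0, 0.012, 0], [0, 0.015, 0], [0, 0.018, 0], [0, 0.021, 0], [0, 0.023, 0], [0, 0.024, 0]], roll=[0, 0, 0, 0, 0, 0, 0, 0, 0, 0], fingers=[1, 1, 1, 1, 1, 1, 1, 1, 1, 1])

```text
clock: 15.6
eef_pos: [0.5598, 0.0613, 0.0655]
eef_rot: [-3.14, 0.001, 0.171]
contact_force: [-5.0, 5.7, 9.4]
gripper_width: 0.0202
```

Call:
send_rows(travel=[[0, 0.001, 0], [0, 0.003, 0], [0, 0.006, 0], [0, 0.009, 0], [0, 0.012, 0], [0, 0.015, 0], [0, 0.018, 0], [0, 0.02, 0], [0, 0.02, 0], [0, 0.02, 0]], roll=[0, 0, 0, 0, 0, 0, 0, 0, 0, 0], fingers=[1, 1, 1, 1, 1, 1, 1, 1, 1, 1])

```text
clock: 16.43
eef_pos: [0.563, 0.042, 0.0654]
eef_rot: [-3.139, 0.001, 0.171]
contact_force: [-5.8, 4.9, 9.9]
gripper_width: 0.02
```

```bash
cat > m.py <<'E'
from h import *
import sys
go(.5563,.0832,.064,9.8)
e=robot.read_state()["eef_pos"]; print("pulled mm",1e3*np.dot(e[:2]-[.556,.0836],[.170,-.985]))
s=robot.snapshot('scene');t=robot.snapshot('top');cv2.imwrite(f'pics/{sys.argv[1]}s.png',s);cv2.imwrite(f'pics/{sys.argv[1]}t.png',t)
g=cv2.cvtColor(s,cv2.COLOR_BGR2GRAY)
for r in range(362,394): print(r,*(f"{v//4:2d}" for v in g[r,372:410]))
g=cv2.cvtColor(t,cv2.COLOR_BGR2GRAY)
print("top cols 186-206")
for r in range(214,244): print(r,*(f"{v//4:2d}" for v in g[r,186:207]))
E
python3 m.py k1
```

```text
t 16.43 pos [0.563  0.042  0.0654] yaw 9.8 tilt 0.16 F [-5.8  4.9  9.9] w 0.02
shift [ 0.0004 -0.0417  0.0016] roll 0.0
pulled mm 42.16071932624746
362 49 49 49 49 49 49 49 48 35 33 33 33 32 33 32 26 28 35 38 37 28 27 28 28 32 43 48 50 50 49 49 49 49 50 49 50 50 44
363 49 50 49 49 49 49 49 49 48 48 35 33 33 33 32 32 28 27 33 33 28 28 28 28 28 31 41 47 50 50 50 49 49 49 49 50 50 50
364 49 49 50 49 49 49 49 49 49 49 48 34 34 33 33 33 33 30 26 28 27 27 28 28 29 28 29 37 46 49 50 50 49 49 49 50 50 50
365 49 49 49 50 49 50 49 49 49 49 49 49 34 34 33 33 33 32 29 26 28 28 27 28 28 28 28 28 35 44 48 50 50 49 49 49 50 50
366 49 49 49 49 49 50 49 49 49 49 49 49 49 34 33 33 33 33 32 28 28 27 28 28 27 27 29 28 28 33 42 47 50 49 47 46 48 50
367 49 49 49 49 49 49 49 49 49 49 49 49 49 49 34 34 33 33 33 29 27 27 27 28 28 27 28 28 28 28 31 40 46 43 32 29 40 48
368 49 49 49 49 49 49 50 49 50 49 49 49 49 49 46 47 34 33 33 27 27 27 28 28 28 28 28 27 28 28 28 29 32 31 25 23 31 45
369 49 49 49 49 49 49 49 49 50 49 50 49 41 46 46 45 45 34 33 29 27 27 28 27 27 28 28 28 28 27 27 26 25 25 23 27 38 47
370 49 4
[... 4150 characters left out ...]
 25 29 52 50 49 50 50 50 50 49
234 50 50 50 49 50 50 51 54 17  2 55 29 21 53 50 49 49 49 49 49 50
235 50 49 50 50 49 50 50 54 25  5 46 26 22 54 51 51 51 52 50 51 51
236 50 49 49 49 51 51 50 54 34 14 26 24 24 52 52 51 34 31 41 42 47
237 50 50 50 50 50 50 51 54 34 11 26 15 16 44 45 49 50 49 50 51 51
238 51 51 51 51 51 51 33 41 36 11 16 52 50 50 50 51 35 30 51 38 45
239 39 30 39 44 46 51 47 50 52 29 37 52 51 49 49 49 48 49 54 11 13
240 46 49 50 50 50 50 50 51 51 49 50 50 50 50 50 50 49 50 53 23  5
241 50 50 52 50 50 51 51 51 51 52 51 50 49 51 51 51 45 49 53 40  5
242 52 51 51 38 43 46 40 27 40 54 55 54 53 53 51 51 25 50 51 56  3
243 54 55 50 43 47 44 46 36 24 18 18 26 31 28 55 54 29 52 53 55  0
```

```bash
cat > loc.py <<'E'
from h import *
p=np.array([.52140225,.28516547,1.74201465]);c,s=np.cos(p[2]),np.sin(p[2])
W=lambda x,y,z:np.array([p[0]+c*x-s*y,p[1]+s*x+c*y,z])
loc=lambda X:np.array([c*(X[0]-p[0])+s*(X[1]-p[1]),-s*(X[0]-p[0])+c*(X[1]-p[1])])
E
python3 - <<'E'
from loc import *
for uv in((412.0,394.8),(392,378.4)): print("scene ptr",loc(at_z("scene",uv,.046)).round(4))
for uv in((177.5,230),(193.95,230),(193.6,228)): print("top ptr",loc(at_z("top",uv,.046)).round(4))
print("top saddle",loc(at_z("top",(194.85,221.6),.044)).round(4))
for x in(-.040,-.042,-.044,-.0465,-.048): print(x,proj("scene",W(x,-.0615,.046)).round(1),proj("top",W(x,-.0615,.046)).round(1))
# predicted end-face corners for a 4mm pointer and fin corners
for x in(-.0415,): print([proj("scene",W(x+a*.002,-.0615,.046+b*.002)).round(1).tolist() for a,b in((-1,1),(1,1),(1,-1),(-1,-1))])
E
```

```text
scene ptr [ 0.001  -0.0606]
scene ptr [-0.0411 -0.0598]
top ptr [ 0.0005 -0.0581]
top ptr [-0.041  -0.0501]
top ptr [-0.041  -0.0553]
top saddle [-0.0464 -0.0712]
-0.04 [391.7 379.4] [192.8 225.7]
-0.042 [390.8 378.6] [193.6 225.6]
-0.044 [389.8 377.9] [194.4 225.4]
-0.0465 [388.7 376.9] [195.3 225.2]
-0.048 [388.  376.4] [195.9 225.1]
[[390.2, 377.1], [392.0, 378.6], [391.9, 380.5], [390.0, 379.0]]
```

Both cameras agree: pointer at x = −41.1 mm, mark at −46.4 mm. That leaves 5.3 mm to pull.

Call:
send_rows(travel=[[0, 0.001, 0], [0, 0.002, 0], [0, 0.0035, 0], [0, 0.0045, 0], [0, 0.0054, 0], [0, 0.0054, 0], [0, 0.0054, 0], [0, 0.0054, 0], [0, 0.0054, 0]], roll=[0, 0, 0, 0, 0, 0, 0, 0, 0], fingers=[1, 1, 1, 1, 1, 1, 1, 1, 1])

```text
clock: 17.28
eef_pos: [0.5638, 0.037, 0.0655]
eef_rot: [-3.139, 0.001, 0.172]
contact_force: [-6.2, 5.7, 10.5]
gripper_width: 0.0201
```

```bash
sed -i 's/range(362,394)/range(368,384)/;s/372:410/380:402/;s/range(214,244)/range(218,240)/' m.py; python3 m.py k2
python3 - <<'E'
from loc import *
# shift of the carriage patch between k1 and k2 (scene and top), by phase correlation along the cup/rod
a,b=[cv2.imread(f"pics/k{i}s.png",0).astype(np.float32) for i in(1,2)]
sl=np.s_[285:385,405:450]
print("rod/cup patch shift px",cv2.phaseCorrelate(a[sl],b[sl],cv2.createHanningWindow((45,100),cv2.CV_32F)))
for x in(-.0411,-.0464): print(proj("scene",W(x,0,.12)))
# whole travel from home, with the seated rod
h=cv2.imread("pics/h0.png",0)
cx,cy=proj("scene",W(0,0,.13)); T=h[int(cy)-30:int(cy)+35,int(cx)-14:int(cx)+15]
for n in("k1s","k2s"):
    r=cv2.matchTemplate(cv2.imread(f"pics/{n}.png",0),T,cv2.TM_CCOEFF_NORMED);_,v,_,m=cv2.minMaxLoc(r)
    print(n,"match",round(v,3),"shift",m[0]-(int(cx)-14),m[1]-(int(cy)-30))
print("expected shift per -x 41,47:",(proj("scene",W(-.0421,0,.13))-[cx,cy]).round(1),(proj("scene",W(-.0474,0,.13))-[cx,cy]).round(1))
E
```

```text
t 17.28 pos [0.5638 0.037  0.0655] yaw 9.8 tilt 0.17 F [-6.2  5.7 10.5] w 0.0201
shift [ 0.0005 -0.0468  0.0016] roll 0.0
pulled mm 47.27012635829746
368 50 50 49 49 49 49 46 47 33 29 28 27 27 26 27 27 27 27 27 26 24 25
369 49 50 50 49 41 46 46 45 45 34 33 29 27 27 27 27 27 27 26 25 24 22
370 49 49 49 48 46 46 46 45 42 37 33 32 30 27 27 26 26 25 26 24 21 19
371 49 44 45 46 45 46 45 41 26 29 33 34 33 29 27 26 25 24 23 20 21 24
372 49 37 34 44 46 42 34 25 27 31 38 33 32 28 26 25 24 21 19 21 26 27
373 49 37 26 32 42 26 26 26 28 38 45 31 27 26 24 23 20 21 24 25 27 27
374 48 36 25 25 27 27 26 26 29 36 34 25 26 24 22 19 25 28 28 27 27 28
375 43 31 25 25 27 27 26 26 26 28 26 24 23 20 23 27 31 32 31 30 27 27
376 45 30 26 27 26 26 26 25 25 23 23 21 22 33 41 40 33 34 33 30 28 28
377 45 30 26 26 26 26 27 25 25 20 22 32 41 45 49 47 41 34 33 33 32 30
378 45 30 26 26 26 27 26 25 25 27 33 45 50 50 50 49 48 41 33 34 34 33
379 45 28 26 26 26 26 26 27 33 41 44 49 49 49 50 50 50 48 41 33 33 34
380 44 25 25 27 26 26 26 28 36 45 46 48 49 49 50 50 49 50 48 41 34 34
381 44 26 25 27 27 28 30 40 42 45 45 46 
[... 1219 characters left out ...]
 52 54 15  3 56 23 53 50 51 50 49 50 50
234 50 50 50 49 51 50 50 50 50 55 15  1 59 24 55 52 50 49 49 50 50
235 50 50 51 50 49 50 50 49 51 55 22 10 45 25 29 54 50 52 52 50 50
236 50 50 49 50 49 49 50 50 51 53 34 10 28 25 21 54 35 31 41 43 46
237 50 50 50 49 49 50 51 52 51 53 34 11 13 28 36 50 48 48 49 50 51
238 50 51 50 51 51 51 32 38 41 47 42  9 29 51 51 51 52 50 45 50 53
239 39 31 39 44 46 51 47 50 50 51 51 34 50 51 48 50 50 50 49 50 53
rod/cup patch shift px ((-1.9484832298772155, -1.862163097112635), 0.8963576833936904)
[423.98977568 324.00549623]
[421.34555639 322.20242713]
k1s match 0.852 shift -22 -15
k2s match 0.85 shift -24 -17
expected shift per -x 41,47: [-21.8 -14.7] [-24.5 -16.5]
```

Call:
send_rows(travel=[[0, 0.0003, 0], [0, 0.0003, 0], [0, 0.0003, 0], [0, 0.0003, 0], [0, 0.0003, 0], [0, 0.0003, 0]], roll=[0, 0, 0, 0, 0, 0], fingers=[1, 1, 1, 1, 1, 1])

```text
clock: 17.88
eef_pos: [0.5639, 0.0369, 0.0654]
eef_rot: [-3.139, 0.001, 0.172]
contact_force: [-5.7, 5.9, 10.1]
gripper_width: 0.0199
```

Run:
```python
from loc import *
go(.5563,.0832,.064,9.8)
e=robot.read_state()["eef_pos"]; print("pulled mm",1e3*np.dot(e[:2]-[.556,.0836],[.170,-.985]))
g=robot.snapshot("scene"); h=cv2.imread("pics/h0.png")
cx,cy=proj("scene",W(0,0,.14)).astype(int); T=h[cy-24:cy+24,cx-13:cx+14]   # barrel, flange, rim at home
_,v,_,m=cv2.minMaxLoc(cv2.matchTemplate(g,T,cv2.TM_CCOEFF_NORMED)); print("rod match",v,m[0]-cx+13,m[1]-cy+24,"expect",(proj("scene",W(-.0474,0,.14))-[cx,cy]).round(1))
d=cv2.absdiff(g,cv2.imread("pics/scene0.png")).max(2)
for n,(x,y,w,k) in dict(driver=(240,150,40,70),dish=(200,280,50,35),screwdriver=(200,225,30,55),can=(190,165,35,50),tweezers=(462,300,24,62),jar=(385,248,32,40)).items(): print(n,(d[y:y+k,x:x+w]>40).sum())
robot.sign_off()
```

```text
t 17.88 pos [0.5639 0.0369 0.0654] yaw 9.8 tilt 0.18 F [-5.7  5.9 10.1] w 0.0199
shift [ 0.0004 -0.0469  0.0016] roll 0.0
pulled mm 47.37801937218839
rod match 0.8432665467262268 -24 -17 expect [-23.9 -15.5]
driver 0
dish 0
screwdriver 0
can 0
tweezers 126
jar 109
the job is handed in; nothing more can be done
```

The rod stands upright in the cup with its flange on the rim, and the arm is gripping the knob and holding the slide at the mark. The job was handed in at about 18 s of the 58 s.

- **Rod:** I drew it out of its leaning rest, set its foot in the mouth, swung it upright against the cup wall in a light grip, lowered it and let go. A picture before the pull showed it seated. After the pull, the rod and cup had moved in the image by (−24, −17) px, where about (−24, −15.5) was expected. The picture match was only 0.84, so I take it as still seated from that alone.
- **Slide:** I pulled the knob out about 47.4 mm. Before the last 5.4 mm of pull, both cameras put the pointer at −41.1 mm and the mark at −46.4 mm. That leaves the pointer at about −46.3 mm, which I trust to about 1 mm; a rougher top-view check suggested it was about half a millimetre short. I made a final 0.3 mm pull for that, but the arm moved only about 0.1 mm.
- **Other things:** The picture showed no change at the driver, dish, screwdriver or can. It did change around the jar (109 px) and tweezers (126 px). I never touched either and put it down to the arm or its shadow. My 12 views were used up by then, so I could not confirm that by eye.

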